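# Shut and bolt the loaded vial drawer

### The job

Push the drawer that has vials in it fully shut with your fingertips, until its front is flush with the housing, then push that store's slide bolt all the way across in front of it. Do not grasp or lift anything: the vials stay standing in their rack, the empty drawer stays open and its bolt drawn back, and everything else stays where it is. Finish with the hand clear of everything.

Things in the scene. Friction and masses are not known exactly. Their poses are not given: they have to be found in the camera images.
- unit_a: Store WITH VIALS: low white vial store, housing 200 wide, 235 deep, 95 high (mm), on the bench; two alike stand side by side, which is left varies. Origin: bench level, middle of its front face; x into the store (the way drawers shut), y left along the front, z up. The drawer opening is in the right part of the front (y -90 to +50 mm); left of it the front is plain. 
- unit_b: Store with the EMPTY drawer: low white vial store, housing 200 wide, 235 deep, 95 high (mm), on the bench; two alike stand side by side, which is left varies. Origin: bench level, middle of its front face; x into the store (the way drawers shut), y left along the front, z up. The drawer opening is in the right part of the front (y -90 to +50 mm); left of it the front is plain. 
- drawer_a_front (a point): Drawer with vials: middle of the outer (front) face of its black panel, 47 mm above the bench, 20 mm right of the store's middle; panel 138 wide, 70 high (12 to 82 above the bench), 14 thick (mm), moves with the drawer. Axes as the store's. Fully shut, it is flush with the housing's front.
- drawer_a (a joint): how far the drawer with vials stands open, in m: 0 fully shut (end stop), 0.125 fully open; it slides with some 2.5 N of friction and stays where it is left
- bolt_a_block (a point): Steel slide bolt of the store with vials: centre of its block, 40 deep (x), 24 wide (y), 28 tall (mm), top 124.5 mm above the bench, 1.5 mm over the roof, at the roof's front edge. A tongue hangs from it before the front face, down to 57 mm above the bench. Drawn back, it is 70 mm left of the store's middle; it slides 50 mm to the right (-y), before the drawer panel. Axes as the store's.
- bolt_a (a joint): how far that bolt is slid across, in m: 0 drawn back, 0.050 fully across (end stop); some 1.5 N of friction, stays where it is left
- drawer_b_front (a point): Empty drawer (no vials in its rack): middle of the outer (front) face of its black panel, 47 mm above the bench, 20 mm right of the store's middle; panel 138 wide, 70 high (12 to 82 above the bench), 14 thick (mm), moves with the drawer. Axes as the store's. Fully shut, it is flush with the housing's front.
- drawer_b (a joint): how far the empty drawer stands open, in m, as for the other
- bolt_b_block (a point): centre of the block of the other store's bolt, drawn back; same sizes as bolt a
- vial1_mid (a point): centre of one of four brown vials with white caps, 15 mm across and 46 mm tall, standing loose in the front rows of the rack in drawer a; its top is about 69 mm above the bench, below the panel's top edge
- vial2_mid (a point): centre of one of four brown vials with white caps, 15 mm across and 46 mm tall, standing loose in the front rows of the rack in drawer a; its top is about 69 mm above the bench, below the panel's top edge
- vial3_mid (a point): centre of one of four brown vials with white caps, 15 mm across and 46 mm tall, standing loose in the front rows of the rack in drawer a; its top is about 69 mm above the bench, below the panel's top edge
- vial4_mid (a point): centre of one of four brown vials with white caps, 15 mm across and 46 mm tall, standing loose in the front rows of the rack in drawer a; its top is about 69 mm above the bench, below the panel's top edge
- rack: grey vial rack, 130 x 120 mm, 25 mm high, lying loose in drawer a, with some play behind the panel; carries the four vials; origin under its centre, 16 mm above the bench
- dropper: small brown bottle, 34 mm across, 85 mm tall, on the bench between the two drawers; origin under its centre
- spare_mid (a point): centre of a spare vial, 15 mm across and 46 mm tall, standing on the bench between the drawers and the robot
- capjar: clear jar 52 mm across, 55 mm tall, on the roof of store a; origin under its centre
- tipbox: box 75 x 110 mm, 57 mm tall, on the roof of store b; origin under its centre
- beaker: glass beaker 70 mm across, 90 mm tall, on the bench at the left; origin under its centre
- reagent: brown bottle 80 mm across, 160 mm tall, on the bench at the right; origin under its centre
- timer: flat white timer, 60 x 75 mm, 18 mm tall, on the bench at the right, near the robot; origin under its centre

How it is judged (in metres and radians):
On the way, in this order (a step that is already met when the one before it is completed fails the run):
1. the drawer with vials is fully shut while its bolt is still drawn back (value of joint drawer_a below 0.004 m and value of joint bolt_a below 0.02 m), for 0.2 s.
2. its bolt is all the way across and the drawer still shut (value of joint drawer_a below 0.004 m and value of joint bolt_a above 0.045 m), for 0.2 s.
At the end, for the whole second after the job is handed in: the drawer with vials is within 4 mm of fully shut, its bolt within 5 mm of fully across, both at rest; the four vials stand in the rack within 0.25 rad of upright; the empty drawer has moved less than 12 mm and its bolt less than 10 mm; the things standing by have moved less than 25 mm (all of step 2 and distance of drawer_b_front from where it was at the start of the episode below 0.012 m and distance of bolt_b_block from where it was at the start of the episode below 0.01 m and angle between each of vial1_mid, vial2_mid, vial3_mid, vial4_mid's own z axis and vertical below 0.25 rad and height (world z) of each of vial1_mid, vial2_mid, vial3_mid, vial4_mid below 0.055 m and distance of each of dropper, spare_mid, capjar, tipbox, beaker, reagent, timer from where it was at the start of the episode below 0.025 m and velocity of joint each of drawer_a, bolt_a below 0.01 m/s); the robot touches nothing.
It fails at once if the bolt was slid across before its drawer was shut (value of joint bolt_a above 0.02 m and value of joint drawer_a above 0.008 m).
It fails at once if the empty drawer was moved (distance of drawer_b_front from where it was at the start of the episode above 0.012 m).
It fails at once if the other bolt was moved (distance of bolt_b_block from where it was at the start of the episode above 0.01 m).
It fails at once if a vial or the rack was lifted or tipped (height (world z) of rack above 0.03 m or height (world z) of any of vial1_mid, vial2_mid, vial3_mid, vial4_mid above 0.06 m or angle between any of vial1_mid, vial2_mid, vial3_mid, vial4_mid's own z axis and vertical above 0.5 rad).
It fails at once if something that only stands by was lifted, toppled or shoved away (distance of any of dropper, spare_mid, capjar, tipbox, beaker, reagent, timer from where it was at the start of the episode above 0.025 m or angle between any of dropper, spare_mid, capjar, tipbox, beaker, reagent, timer's own z axis and vertical above 0.4 rad).
It also fails if it takes over 45 s, if anything falls off the work surface, if the arm or the gripper's body presses on something with over 40 N, if the wrist force passes 120 N, or if a joint passes its speed limit or range.

### The arm

A 6-joint arm with a two-finger parallel gripper is mounted at the origin on the work surface. World frame = base frame: x ahead of the robot, y to its left, z up, the work surface at z = 0. Lengths are in m, angles in degrees, forces in N, time in s.
With the tool pointing down it reaches from about 0.35 to 0.925 m from the base axis. Payload 6.4 kg.
Tool frame: the origin (TCP) lies midway between the tips of the shut fingers; the grasp point (between the pads) lies 19 mm behind it; x points along the fingers, y is the direction in which the jaws open and shut, and the axes are right-handed (so a half turn about x gives the same grasp; the last joint's range is limited). The gripper opens to 85 mm and grips with 20 to 120 N. Pads are 22 mm wide; open, the fingers measure 114 mm over their backs; the gripper's body (76 mm by 85 mm) begins 54 mm behind the grasp point. The pads swing forward as they close: fully open they stand 13 mm farther back than shut.
Start: joints at [-83.658, 14.043, 89.255, -0, 76.702, -9.975], TCP at [0.183, -0.624, 0.231] pointing down, gripper open.
Joint ranges: [-179.41, 179.41], [-58.25, 129.5], [7.25, 145.43], [-54.29, 234.29], [11.92, 165.04], [-157.13, 157.13]. Speed limits (degrees/s): [147.25, 147.25, 180, 180, 180, 180].

### API

Orientations are given as [roll, pitch, yaw] about the fixed x, y, z axes, in that order (R = Rz(yaw) Ry(pitch) Rx(roll)).
In Python, from rig import * gives the robot as it stands.
- The arm moves only by the tool play_rows, never from a script. Its argument "steps" is a list that holds one entry, the list of rows, each a list of 7 numbers: the shift along the tool's x, y, z in m, then the turn, a rotation vector about the tool's x, y, z in degrees, then the finger opening in m, from 0 to 0.0854. A call has exactly 8 rows; each row is the pose to reach, as a shift and turn from the pose commanded when the call began, along the tool's axes at that moment; what a row does not reach only later rows make up. A row lasts 1/10 s, in which the tool goes at most 50 mm and 8.59 degrees, less where a joint would pass 70% of its speed; a pose out of reach is approached as far as the arm can. A call with a gripper value outside its range is refused whole. The fingers move at their own pace and stop on an object; "force" is the grip in N (left out, the last holds). Time passes only in rows, so rows that repeat a pose let the fingers close, or fill a call up. It gives the time, the measured TCP pose, the force and the opening at its end, in the units of the state.
- sense(): the state, without advancing time (a new reading comes with each control period).
- capture(name): name is "side" or "top"; returns a dict with "pixels" (384x512x3 uint8, red, green, blue), "z_map" (384x512 float32, m along the optical axis (not along the pixel's ray), 0 where there is no reading), "K" (3x3 intrinsics, pixels), "T" (4x4, takes a point from camera to world coordinates). Camera axes: x right, y down, z forward; pixel columns grow to the right and rows downward; lengths in m; the calibration is good to about 2 mm. A picture is of the moment at which its call begins.
- close_job(): hands the job in, once; it reports no verdict.
The state is a dict: "time_s": time; "q": joint angles; "dq": joint speeds; "effort": joint torques, N m; "position": TCP position; "tool_rot": TCP orientation; "ft_force": force on the tool from outside, world axes, zero at the start; "torque": the same for the moment, N m; "grip_width": finger opening in m.
Only numpy, scipy, OpenCV 4.12 (cv2) and the standard library are available. Lean on these libraries where they do the work, as an engineer would, in place of code of your own. Each camera call takes 0.05 s, during which the arm holds its last target.

## Working session

There is one attempt and no reset: what is moved stays moved. The work goes in short steps, Python scripts to look and compute and a tool call to move; the robot and the scene stay as the last step left them, time stands still between calls to the robot, and variables do not carry over. Pictures are saved under pics/ and viewed, and the job is handed in when it is done.

Besides the shell and the picture viewer there is one more tool, called as a command line: name --argument value ..., lists and objects as JSON in quotes. play_rows: Moves the arm, as the interface text tells. Its arguments: {"type":"object","properties":{"steps":{"type":"array"},"force":{"type":"number"}},"required":["steps"]}

```bash
ls; mkdir -p pics; python3 - <<'E'
from rig import *
import cv2,numpy as np
print(sense())
for n in("top","side"):
    c=capture(n); cv2.imwrite(f"pics/{n}0.png",c["pixels"][:,:,::-1]); np.savez(f"{n}0.npz",**c); print(n,c["K"],c["T"])
E
```

```text
pics
{'time_s': 0.0, 'q': array([-8.36576664e+01,  1.40835423e+01,  8.93267684e+01,  1.78639213e-03,
        7.67027626e+01, -9.97485799e+00]), 'dq': array([ 0.03925083, -0.02257248, -0.01920215,  0.02291102, -0.02895779,
        0.00342708]), 'effort': array([-1.48501491e-03, -4.29521513e+01, -3.26128221e+01, -1.82153722e-04,
        5.40016161e-03, -1.79836492e-07]), 'position': array([ 0.18257305, -0.62323469,  0.23016935]), 'tool_rot': array([-100.85529789,   89.88691337,   95.46148107]), 'ft_force': array([-0.6776727,  0.1372277, -0.3685223]), 'torque': array([-0.05346254,  0.01658615,  0.01668587]), 'grip_width': 0.08545467461980791}
top [[365.54138724   0.         255.69447683]
 [  0.         365.54138724 198.56416751]
 [  0.           0.           1.        ]] [[ 6.14886364e-04 -9.96997310e-01  7.74337498e-02  4.04251512e-01]
 [-9.99992126e-01 -9.16608076e-04 -3.86103301e-03  2.26041182e-03]
 [ 3.92041593e-03 -7.74307660e-02 -9.96990023e-01  1.19927759e+00]
 [ 0.00000000e+00  0.00000000e+00  0.00000000e+00  1.00000000e+00]]
side [[452.35041137   0.         262.00923926]
 [  0.         452.35041137 188.31279671]
 [  0.           0.           1.        ]] [[-0.80424884 -0.34844667  0.48142365 -0.10558209]
 [-0.59418307  0.48702051 -0.64012304  0.81530815]
 [-0.01141445 -0.80087199 -0.59872678  0.83390871]
 [ 0.          0.          0.          1.        ]]
```

View pics/top0.png

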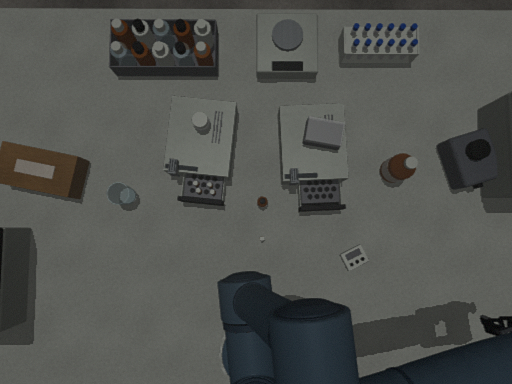

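View pics/side0.png

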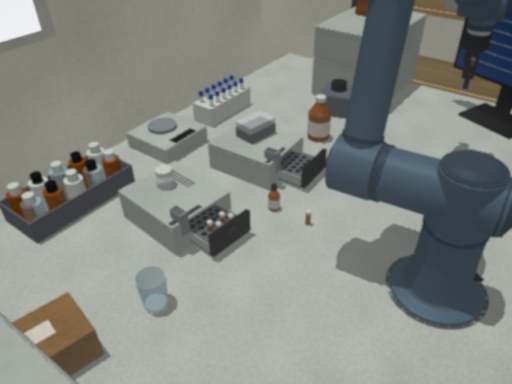

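Both pictures show that the store with vials is the left one (top view: housing around col 165–237, row 96–178; drawer panel at about row 200). The bolt is at its front-left corner, around (175,167). The dropper is at (262,202) and the spare vial at (262,240).

```bash
cat > h.py <<'E'
import numpy as np,cv2
def ray(c,uv,z):
    K,T=c["K"],c["T"]; d=T[:3,:3]@np.linalg.solve(K,[uv[0],uv[1],1.]); o=T[:3,3]
    return o+d*(z-o[2])/d[2]
def pts(c):
    K,T=c["K"],c["T"]; Z=c["z_map"]; v,u=np.mgrid[:Z.shape[0],:Z.shape[1]]
    P=np.stack([(u-K[0,2])/K[0,0]*Z,(v-K[1,2])/K[1,1]*Z,Z],-1)
    return P@T[:3,:3].T+T[:3,3]
def proj(c,p):
    T=c["T"]; q=T[:3,:3].T@(np.asarray(p)-T[:3,3]); q=c["K"]@q; return q[:2]/q[2]
E
python3 - <<'E'
from h import *
c=np.load("top0.npz"); im=c["pixels"][:,:,::-1]
cr=im[85:250,150:290]; cv2.imwrite("pics/topz.png",np.clip(cv2.resize(cr,None,fx=5,fy=5/1.4,interpolation=cv2.INTER_CUBIC)*1.6,0,255).astype('uint8'))
c2=np.load("side0.npz"); im=c2["pixels"][:,:,::-1]
cr=im[150:260,110:270]; cv2.imwrite("pics/sidez.png",np.clip(cv2.resize(cr,None,fx=5,fy=5,interpolation=cv2.INTER_CUBIC)*1.3,0,255).astype('uint8'))
P=pts(c); 
# roof of left housing
m=(abs(P[...,2]-.095)<.006); m[:, :160]=0; m[:,242:]=0; m[:90]=0; m[185:]=0
m=m.astype('uint8'); n,l,s,_=cv2.connectedComponentsWithStats(m); i=1+np.argmax(s[1:,4]); print(s[i])
Q=P[l==i]; print(np.median(Q[:,2])); print(cv2.minAreaRect(Q[:,:2].astype('float32')))
print(cv2.boxPoints(cv2.minAreaRect(Q[:,:2].astype('float32'))))
# panel
for lo,hi in((.072,.092),):
    m=((P[...,2]>lo)&(P[...,2]<hi)); m[:185]=0;m[215:]=0;m[:,:170]=0;m[:,235:]=0
    Q=P[m];print(len(Q),cv2.boxPoints(cv2.minAreaRect(Q[:,:2].astype('float32'))))
# bolt
m=((P[...,2]>.112)&(P[...,2]<.135)); m[:150]=0;m[185:]=0;m[:,:155]=0;m[:,215:]=0
print(np.argwhere(m).min(0),np.argwhere(m).max(0)); Q=P[m]; print(len(Q),Q.mean(0),Q.min(0),Q.max(0))
E
```

```text
[ 163   96   73   81 4477]
0.09530633935742894
((0.6844829320907593, 0.17096960544586182), (0.20056591928005219, 0.2357747107744217), 84.1089859008789)
[[0.5569254  0.0833158 ]
 [0.79145503 0.0591167 ]
 [0.81204045 0.25862342]
 [0.57751083 0.28282252]]
215 [[0.47307175 0.10414538]
 [0.5113999  0.10019124]
 [0.52544236 0.23630682]
 [0.4871142  0.24026096]]
[159 167] [173 177]
132 [0.58441816 0.24592651 0.12391458] [0.56327737 0.23348822 0.11234898] [0.60567473 0.26135315 0.13083079]
```

View pics/topz.png

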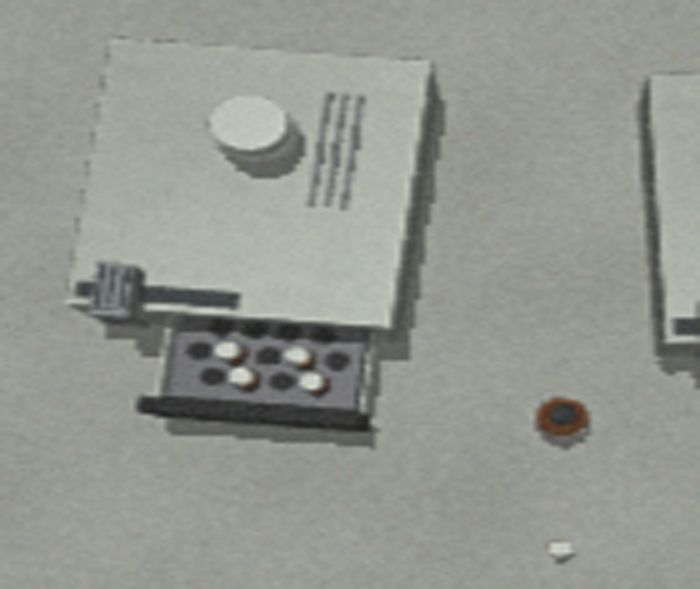

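View pics/sidez.png

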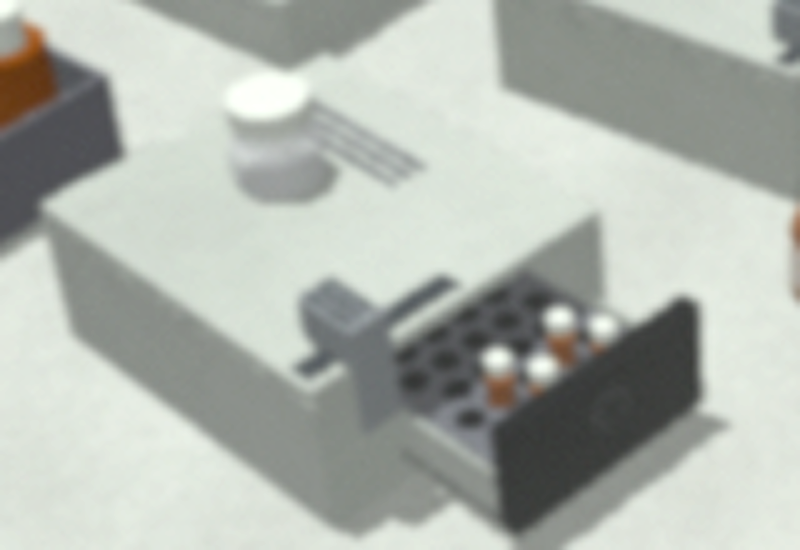

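```bash
cat >> h.py <<'E'
from scipy.spatial.transform import Rotation as Rn
F=np.array([.5672,.1831,0]); X=np.array([.9947,-.1027,0]); X/=np.linalg.norm(X); Y=np.array([-X[1],X[0],0])
def S(x,y,z): return F+x*X+y*Y+np.array([0,0,z])
def inS(p): d=np.asarray(p)-F; return np.round([d@X,d@Y,d[2]],4)
def go(s,p,Rt=None):
    R=Rn.from_euler('xyz',s["tool_rot"],degrees=True)
    t=R.inv().apply(np.asarray(p)-s["position"]); print("shift",np.round(t,4), "rv", None if Rt is None else np.round((R.inv()*Rt).as_rotvec(degrees=True),2))
def Rdown(sgn=1): 
    x=np.array([0,0,-1.]); y=sgn*Y; return Rn.from_matrix(np.stack([x,y,np.cross(x,y)],1))
E
python3 - <<'E'
from h import *
from rig import *
s=sense(); R=Rn.from_euler('xyz',s["tool_rot"],degrees=True); print(R.as_matrix().round(3))
for sg in(1,-1): go(s,[.45,-.2,.23],Rdown(sg))
c=np.load("top0.npz");c2=np.load("side0.npz")
# topz crop: panel front top edge pixels
f=lambda a,b:(150+(a+.5)/5-.5,85+(b+.5)/(5/1.4)-.5)
g=lambda a,b:(110+(a+.5)/5-.5,150+(b+.5)/5-.5)
for a,b in((140,412),(367,430),(142,396),(370,415)): print("panel top",inS(ray(c,f(a,b),.082)))
for a,b in((498,436),(695,305)): print("panel side cam",inS(ray(c2,g(a,b),.082)))
for a,b in((97,262),(143,266),(140,312),(95,310)): print("bolt top",inS(ray(c,f(a,b),.1245)))
for a,b in((300,297),(330,278),(392,318),(355,334)): print("bolt side",inS(ray(c2,g(a,b),.1245)))
print("capjar",inS(ray(c,f(250,122),.15)),"dropper",inS(ray(c,f(562,412),.085)),"spare",inS(ray(c,f(562,548),.046)))
print("roof front",inS(ray(c,f(75,300),.095)),inS(ray(c,f(390,328),.095)), inS(ray(c2,g(313,405),.095)))
E
```

```text
[[-0.     0.281 -0.96 ]
 [ 0.002 -0.96  -0.281]
 [-1.    -0.002 -0.   ]]
shift [ 0.001  -0.3311 -0.3756] rv [-1.5779e+02 -1.4000e-01  0.0000e+00]
shift [ 0.001  -0.3311 -0.3756] rv [22.21  0.    0.1 ]
panel top [-0.0859  0.0454  0.082 ]
panel top [-0.0869 -0.0945  0.082 ]
panel top [-0.0721  0.0458  0.082 ]
panel top [-0.0739 -0.0949  0.082 ]
panel side cam [-0.0866  0.0529  0.082 ]
panel side cam [-0.0894 -0.0829  0.082 ]
bolt top [0.0335 0.0766 0.1245]
bolt top [0.033  0.049  0.1245]
bolt top [-0.0055  0.0461  0.1245]
bolt top [-0.0066  0.0729  0.1245]
bolt side [0.025  0.0788 0.1245]
bolt side [0.0257 0.0594 0.1245]
bolt side [-0.0217  0.059   0.1245]
bolt side [-0.0175  0.0789  0.1245]
capjar [ 0.1539 -0.0048  0.15  ] dropper [-0.0594 -0.2116  0.085 ] spare [-0.1756 -0.2244  0.046 ]
roof front [0.0044 0.0934 0.095 ] [ 0.0004 -0.1001  0.095 ] [-0.014   0.1067  0.095 ]
```

play_rows --steps '[[[0, -0.02, -0.025, 2, 0, 0, 0], [0, -0.05, -0.06, 4, 0, 0, 0], [0, -0.08, -0.095, 7, 0, 0, 0], [0, -0.11, -0.13, 10, 0, 0, 0], [0, -0.14, -0.16, 13, 0, 0, 0], [0, -0.17, -0.19, 16, 0, 0, 0], [0, -0.195, -0.22, 19, 0, 0, 0], [0, -0.21, -0.24, 22.2, 0, 0, 0]]]'

```text
time_s: 0.9
position: [0.3547, -0.3523, 0.2308]
tool_rot: [-71.0, 89.9, 103.1]
ft_force: [-0.6, -0.4, 0.7]
grip_width: -0.0
```

```bash
python3 - <<'E'
from h import *
from rig import *
s=sense();print(s["position"],s["q"],s["ft_force"]); go(s,[.45,-.1,.23],Rdown(-1)); go(s,S(-.15,-.02,.23),Rdown(-1))
E
```

```text
[ 0.3547251  -0.35233863  0.23081432] [-5.78314386e+01 -6.44222360e+00  1.10848652e+02  1.86958093e-02
  7.56459340e+01  3.80874117e+01] [-0.60334693 -0.44872901  0.67039505]
shift [ 0.001  -0.2608 -0.0687] rv [-0.03  0.02  0.05]
shift [ 0.0013 -0.5344 -0.0061] rv [-0.03  0.02  0.05]
```

play_rows --steps '[[[0, -0.025, -0.01, 0, 0, 0, 0], [0, -0.06, -0.025, 0, 0, 0, 0], [0, -0.1, -0.04, 0, 0, 0, 0], [0, -0.14, -0.05, 0, 0, 0, 0], [0, -0.18, -0.055, 0, 0, 0, 0], [0, -0.22, -0.055, 0, 0, 0, 0], [0, -0.255, -0.055, 0, 0, 0, 0], [0, -0.28, -0.05, 0, 0, 0, 0]]]'

```text
time_s: 1.7
position: [0.4322, -0.0794, 0.2309]
tool_rot: [-46.7, 90.0, 127.5]
ft_force: [0.7, 0.3, -1.1]
grip_width: 0.0002
```

play_rows --steps '[[[0, -0.02, 0.003, 0, 0, 0, 0], [0, -0.05, 0.007, 0, 0, 0, 0], [0, -0.09, 0.015, 0, 0, 0, 0], [0, -0.13, 0.025, 0, 0, 0, 0], [0, -0.17, 0.035, 0, 0, 0, 0], [0, -0.21, 0.04, 0, 0, 0, 0], [0, -0.24, 0.044, 0, 0, 0, 0], [0, -0.254, 0.044, 0, 0, 0, 0]]]'

```text
time_s: 2.5
position: [0.4138, 0.1779, 0.2309]
tool_rot: [-15.6, 90.0, 158.6]
ft_force: [-0.1, -1.4, -0.3]
grip_width: -0.0003
```

```bash
python3 - <<'E'
from h import *
from rig import *
s=sense();print(s["position"],inS(s["position"]),s["q"],s["ft_force"]); go(s,S(-.15,-.025,.055),Rdown(-1))
c=capture("side");cv2.imwrite("pics/s1.png",c["pixels"][:,:,::-1])
E
```

```text
[0.41375694 0.17794235 0.23092964] [-0.1521 -0.0209  0.2309] [ 8.78038890e+00 -1.40561412e+01  1.17390645e+02  2.26959500e-02
  7.67035459e+01  1.04480760e+02] [-0.09985766 -1.41133635 -0.2537557 ]
shift [ 0.1759  0.0042 -0.0022] rv [0.19 0.04 0.01]
```

View pics/s1.png

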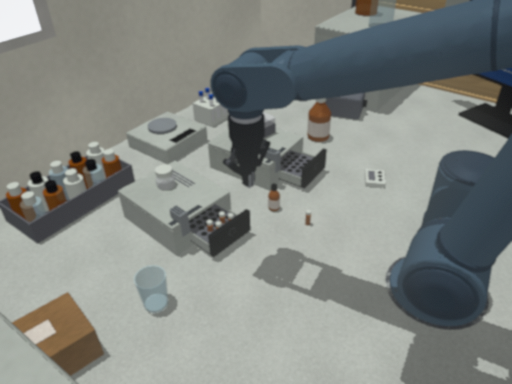

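The hand hovers in front of the drawer with vials, fingertips at about (248,183) in the picture, and nothing has moved. Descending.

play_rows --steps '[[[0.01, 0, 0, 0, 0, 0, 0], [0.035, 0.001, 0, 0, 0, 0, 0], [0.065, 0.002, 0, 0, 0, 0, 0], [0.095, 0.004, 0, 0, 0, 0, 0], [0.125, 0.004, 0, 0, 0, 0, 0], [0.15, 0.004, 0, 0, 0, 0, 0], [0.168, 0.004, 0, 0, 0, 0, 0], [0.176, 0.004, 0, 0, 0, 0, 0]]]'

```text
time_s: 3.35
position: [0.4123, 0.1704, 0.0527]
tool_rot: [16.4, 89.7, -169.6]
ft_force: [-1.2, -0.5, 0.4]
grip_width: 0.0002
```

```bash
python3 - <<'E'
from h import *
from rig import *
s=sense();print(s["position"],inS(s["position"]),s["ft_force"]); go(s,S(-.0,-.025,.055),Rdown(-1))
c=capture("side");cv2.imwrite("pics/s2.png",cv2.resize(c["pixels"][120:280,140:340,::-1],None,fx=3.5,fy=3.5))
E
```

```text
[0.41233283 0.17035234 0.05272816] [-0.1527 -0.0286  0.0527] [-1.24504303 -0.46899906  0.4370795 ]
shift [-0.003  -0.0038 -0.1527] rv [-0.08  0.26 -0.08]
```

View pics/s2.png

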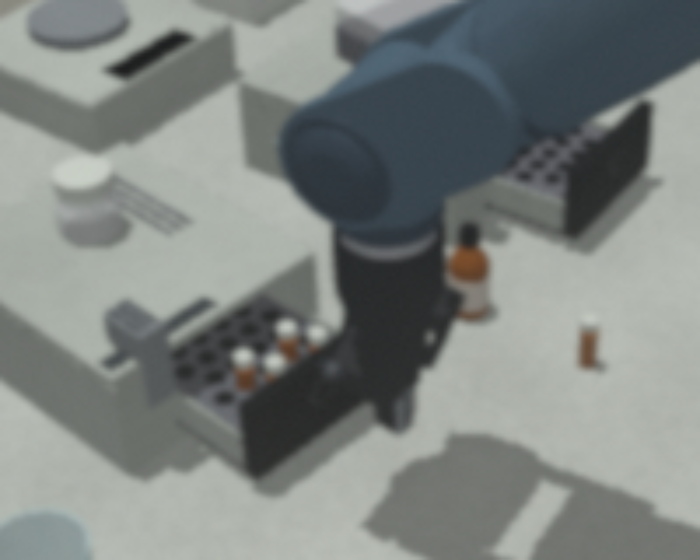

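Fingertips stand in front of the panel, with the vials upright. Now the contact approach.

play_rows --steps '[[[-0.001, 0, -0.008, 0, 0, 0, 0], [-0.002, 0, -0.018, 0, 0, 0, 0], [-0.002, 0, -0.028, 0, 0, 0, 0], [-0.002, 0, -0.036, 0, 0, 0, 0], [-0.002, 0, -0.042, 0, 0, 0, 0], [-0.002, 0, -0.048, 0, 0, 0, 0], [-0.002, 0, -0.053, 0, 0, 0, 0], [-0.002, 0, -0.058, 0, 0, 0, 0]]]'

```text
time_s: 4.2
position: [0.4714, 0.1659, 0.057]
tool_rot: [4.7, 89.9, 178.8]
ft_force: [-3.3, 0.3, 2.8]
grip_width: -0.0004
```

play_rows --steps '[[[0, 0, -0.004, 0, 0, 0, 0], [0, 0, -0.008, 0, 0, 0, 0], [0, 0, -0.012, 0, 0, 0, 0], [0, 0, -0.016, 0, 0, 0, 0], [0, 0, -0.02, 0, 0, 0, 0], [0, 0, -0.024, 0, 0, 0, 0], [0, 0, -0.028, 0, 0, 0, 0], [0, 0, -0.032, 0, 0, 0, 0]]]'

```text
time_s: 5.0
position: [0.5039, 0.1626, 0.0571]
tool_rot: [-13.4, 90.0, 160.7]
ft_force: [-2.1, 2.3, -2.2]
grip_width: -0.0001
```

```bash
python3 - <<'E'
from h import *
from rig import *
s=sense();print(s["position"],inS(s["position"]),s["ft_force"]); go(s,S(-.0,-.025,.055),Rdown(-1))
c=capture("side");cv2.imwrite("pics/s3.png",cv2.resize(c["pixels"][120:280,140:340,::-1],None,fx=3.5,fy=3.5))
E
```

```text
[0.50385428 0.16256852 0.05705965] [-0.0609 -0.0269  0.0571] [-2.13838423  2.31393942 -2.21435106]
shift [ 0.002  -0.0019 -0.0609] rv [0.01 0.03 0.01]
```

View pics/s3.png

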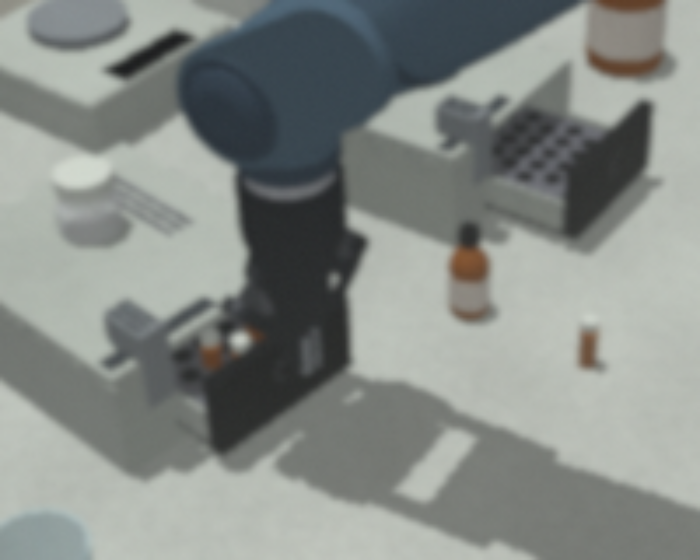

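play_rows --steps '[[[0, 0, -0.004, 0, 0, 0, 0], [0, 0, -0.008, 0, 0, 0, 0], [0, 0, -0.012, 0, 0, 0, 0], [0, 0, -0.016, 0, 0, 0, 0], [0, 0, -0.02, 0, 0, 0, 0], [0, 0, -0.024, 0, 0, 0, 0], [0, 0, -0.028, 0, 0, 0, 0], [0, 0, -0.032, 0, 0, 0, 0]]]'

```text
time_s: 5.85
position: [0.5359, 0.1592, 0.0573]
tool_rot: [89.5, 90.0, -96.4]
ft_force: [-2.8, 0.3, -0.4]
grip_width: -0.0002
```

play_rows --steps '[[[0, 0, -0.003, 0, 0, 0, 0], [0, 0, -0.005, 0, 0, 0, 0], [0, 0, -0.007, 0, 0, 0, 0], [0, 0, -0.009, 0, 0, 0, 0], [0, 0, -0.01, 0, 0, 0, 0], [0, 0, -0.011, 0, 0, 0, 0], [0, 0, -0.012, 0, 0, 0, 0], [0, 0, -0.012, 0, 0, 0, 0]]]'

```text
time_s: 6.65
position: [0.5478, 0.158, 0.0573]
tool_rot: [-175.2, 90.0, -1.1]
ft_force: [-1.3, 0.7, -0.0]
grip_width: -0.0003
```

```bash
python3 - <<'E'
from h import *
from rig import *
s=sense();print(s["position"],inS(s["position"]),s["ft_force"]); go(s,S(-.0,-.025,.055),Rdown(-1))
c=capture("side");cv2.imwrite("pics/s4.png",cv2.resize(c["pixels"][120:280,140:340,::-1],None,fx=3.5,fy=3.5))
E
```

```text
[0.54777418 0.15797316 0.05732064] [-0.0167 -0.027   0.0573] [-1.25565005  0.69064069 -0.01500631]
shift [ 0.0023 -0.002  -0.0167] rv [ 0.01 -0.03  0.  ]
```

View pics/s4.png

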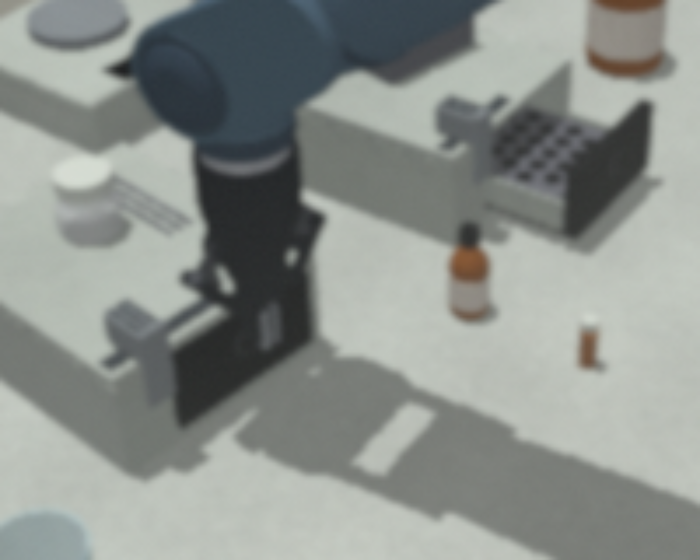

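The drawer is nearly shut and the hand is clear of the bolt. Creeping to the end stop.

play_rows --steps '[[[0, 0, -0.001, 0, 0, 0, 0], [0, 0, -0.002, 0, 0, 0, 0], [0, 0, -0.003, 0, 0, 0, 0], [0, 0, -0.004, 0, 0, 0, 0], [0, 0, -0.005, 0, 0, 0, 0], [0, 0, -0.006, 0, 0, 0, 0], [0, 0, -0.006, 0, 0, 0, 0], [0, 0, -0.006, 0, 0, 0, 0]]]'

```text
time_s: 7.5
position: [0.5513, 0.1576, 0.0573]
tool_rot: [8.5, 89.7, -177.4]
ft_force: [-13.8, -0.8, 9.0]
grip_width: -0.0004
```

```bash
python3 - <<'E'
from h import *
from rig import *
s=sense();print(inS(s["position"]),s["ft_force"])
E
```

```text
[-0.0132 -0.027   0.0573] [-13.82207928  -0.77140627   9.0354416 ]
```

The force rose to 14 N at the end stop. Backing off, then up and over to the bolt's left side.

play_rows --steps '[[[0, 0, 0.008, 0, 0, 0, 0], [0, 0, 0.025, 0, 0, 0, 0], [0, 0, 0.04, 0, 0, 0, 0], [-0.02, 0, 0.045, 0, 0, 0, 0], [-0.05, 0, 0.045, 0, 0, 0, 0], [-0.08, 0, 0.045, 0, 0, 0, 0], [-0.105, 0, 0.045, 0, 0, 0, 0], [-0.115, 0, 0.045, 0, 0, 0, 0]]]'

```text
time_s: 8.3
position: [0.511, 0.1622, 0.1759]
tool_rot: [-169.5, 89.6, 4.6]
ft_force: [-0.9, 0.2, 0.1]
grip_width: 0.0005
```

play_rows --steps '[[[0, -0.01, 0, 0, 0, 0, 0], [0, -0.035, 0, 0, 0, 0, 0], [0, -0.065, 0, 0, 0, 0, 0], [0, -0.095, 0, 0, 0, 0, 0], [0, -0.125, -0.01, 0, 0, 0, 0], [0, -0.142, -0.03, 0, 0, 0, 0], [0, -0.147, -0.05, 0, 0, 0, 0], [0, -0.147, -0.065, 0, 0, 0, 0]]]'

```text
time_s: 9.1
position: [0.5884, 0.3029, 0.1696]
tool_rot: [20.3, 89.9, -165.5]
ft_force: [-1.4, -0.3, -0.8]
grip_width: -0.0001
```

```bash
python3 - <<'E'
from h import *
from rig import *
s=sense();print(s["position"],inS(s["position"]),s["ft_force"]); go(s,S(.01,.12,.107),Rdown(-1))
c=capture("side");cv2.imwrite("pics/s5.png",cv2.resize(c["pixels"][120:280,100:300,::-1],None,fx=3.5,fy=3.5))
E
```

```text
[0.58840589 0.3029267  0.16957281] [0.0088 0.1214 0.1696] [-1.38537691 -0.26967109 -0.75650329]
shift [ 0.0626  0.0013 -0.0014] rv [ 0.1   0.13 -0.05]
```

View pics/s5.png

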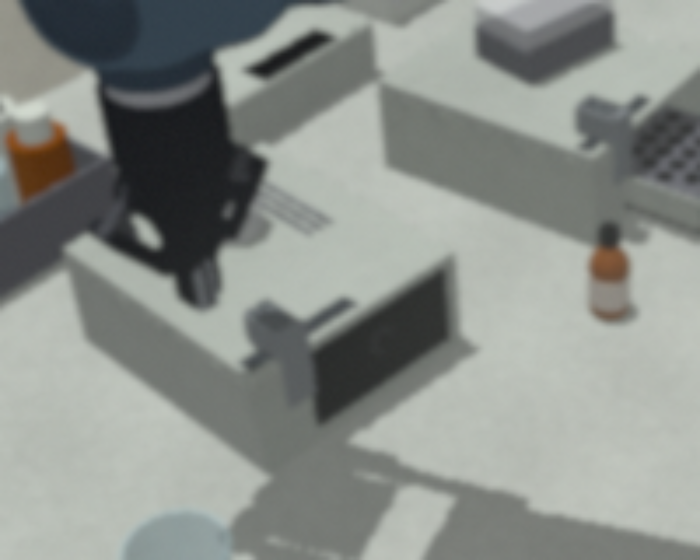

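The drawer is flush (panel at about (380,340) in the crop) and the bolt still drawn back. Lowering left of the bolt.

play_rows --steps '[[[0.008, 0, 0, 0, 0, 0, 0], [0.02, 0, 0, 0, 0, 0, 0], [0.032, 0, 0, 0, 0, 0, 0], [0.044, 0, 0, 0, 0, 0, 0], [0.054, 0, 0, 0, 0, 0, 0], [0.06, 0, 0, 0, 0, 0, 0], [0.062, 0, 0, 0, 0, 0, 0], [0.062, 0, 0, 0, 0, 0, 0]]]'

```text
time_s: 9.95
position: [0.5885, 0.3016, 0.1102]
tool_rot: [-44.1, 90.0, 130.0]
ft_force: [0.7, 0.6, 0.7]
grip_width: -0.0001
```

```bash
python3 - <<'E'
from h import *
from rig import *
s=sense();print(s["position"],inS(s["position"]),s["ft_force"])
c=capture("side");cv2.imwrite("pics/s6.png",cv2.resize(c["pixels"][120:280,100:300,::-1],None,fx=3.5,fy=3.5))
E
```

```text
[0.58850303 0.3015906  0.11019475] [0.009  0.1201 0.1102] [0.69620223 0.61566323 0.65383721]
```

View pics/s6.png

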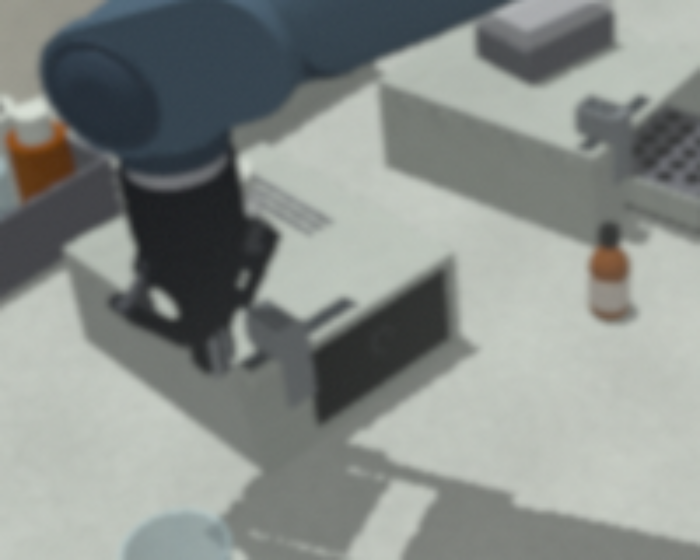

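Fingertips are at about (225,355), just left of the bolt block, at a height that overlaps it. Pushing right.

play_rows --steps '[[[0, 0.002, 0, 0, 0, 0, 0], [0, 0.005, 0, 0, 0, 0, 0], [0, 0.008, 0, 0, 0, 0, 0], [0, 0.012, 0, 0, 0, 0, 0], [0, 0.016, 0, 0, 0, 0, 0], [0, 0.02, 0, 0, 0, 0, 0], [0, 0.024, 0, 0, 0, 0, 0], [0, 0.028, 0, 0, 0, 0, 0]]]'

```text
time_s: 10.8
position: [0.5856, 0.2735, 0.1103]
tool_rot: [-101.1, 90.0, 73.0]
ft_force: [-0.7, 1.7, 0.4]
grip_width: -0.0002
```

```bash
python3 - <<'E'
from h import *
from rig import *
s=sense();print(s["position"],inS(s["position"]),s["ft_force"])
c=capture("side");cv2.imwrite("pics/s7.png",cv2.resize(c["pixels"][120:280,100:300,::-1],None,fx=3.5,fy=3.5))
E
```

```text
[0.58560455 0.27345657 0.11031602] [0.009  0.0918 0.1103] [-0.74280307  1.69678564  0.38609365]
```

View pics/s7.png

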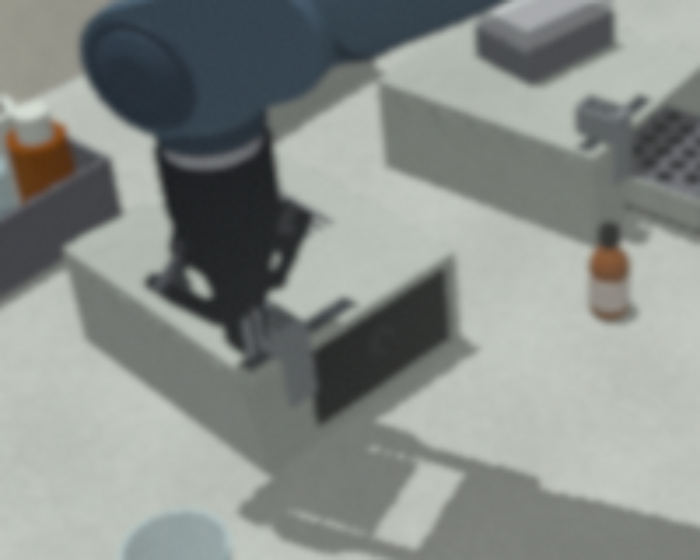

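Contact has just begun (fingertips against the block near (265,340)). About 50 mm to push.

play_rows --steps '[[[0, 0.003, 0, 0, 0, 0, 0], [0, 0.006, 0, 0, 0, 0, 0], [0, 0.009, 0, 0, 0, 0, 0], [0, 0.012, 0, 0, 0, 0, 0], [0, 0.015, 0, 0, 0, 0, 0], [0, 0.018, 0, 0, 0, 0, 0], [0, 0.021, 0, 0, 0, 0, 0], [0, 0.024, 0, 0, 0, 0, 0]]]'

```text
time_s: 11.65
position: [0.5832, 0.2496, 0.1103]
tool_rot: [-159.7, 90.0, 14.4]
ft_force: [1.1, 1.3, -0.5]
grip_width: 0.0
```

play_rows --steps '[[[0, 0.003, 0, 0, 0, 0, 0], [0, 0.006, 0, 0, 0, 0, 0], [0, 0.009, 0, 0, 0, 0, 0], [0, 0.012, 0, 0, 0, 0, 0], [0, 0.014, 0, 0, 0, 0, 0], [0, 0.016, 0, 0, 0, 0, 0], [0, 0.018, 0, 0, 0, 0, 0], [0, 0.02, 0, 0, 0, 0, 0]]]'

```text
time_s: 12.45
position: [0.5811, 0.2298, 0.1103]
tool_rot: [-157.9, 90.0, 16.2]
ft_force: [1.1, 1.8, -1.5]
grip_width: 0.0001
```

```bash
python3 - <<'E'
from h import *
from rig import *
s=sense();print(s["position"],inS(s["position"]),s["ft_force"])
c=capture("side");cv2.imwrite("pics/s8.png",cv2.resize(c["pixels"][120:280,100:300,::-1],None,fx=3.5,fy=3.5))
E
```

```text
[0.58114116 0.22982509 0.11033776] [0.0091 0.0479 0.1103] [ 1.09981547  1.76320023 -1.48732418]
```

View pics/s8.png

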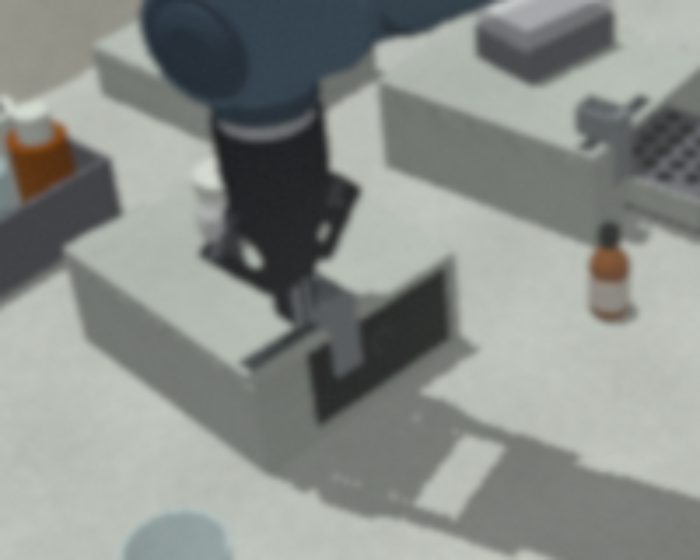

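The tongue is now in front of the panel (345,345). Creeping to the bolt's end stop.

play_rows --steps '[[[0, 0.0015, 0, 0, 0, 0, 0], [0, 0.003, 0, 0, 0, 0, 0], [0, 0.0045, 0, 0, 0, 0, 0], [0, 0.006, 0, 0, 0, 0, 0], [0, 0.007, 0, 0, 0, 0, 0], [0, 0.008, 0, 0, 0, 0, 0], [0, 0.008, 0, 0, 0, 0, 0], [0, 0.008, 0, 0, 0, 0, 0]]]'

```text
time_s: 13.3
position: [0.5809, 0.228, 0.1107]
tool_rot: [-104.1, 89.3, 70.0]
ft_force: [5.5, 23.0, -6.5]
grip_width: 0.0002
```

```bash
python3 - <<'E'
from h import *
from rig import *
s=sense();print(s["position"],inS(s["position"]),s["ft_force"])
E
```

```text
[0.58089762 0.22795976 0.11071041] [0.009  0.046  0.1107] [ 5.5021148 23.0350007 -6.4829457]
```

There is a firm stop at 23 N. Backing off left, then up and away.

play_rows --steps '[[[0, -0.006, 0, 0, 0, 0, 0], [0, -0.015, 0, 0, 0, 0, 0], [0, -0.022, 0, 0, 0, 0, 0], [-0.015, -0.025, 0, 0, 0, 0, 0], [-0.045, -0.025, 0, 0, 0, 0, 0], [-0.08, -0.025, 0, 0, 0, 0, 0], [-0.11, -0.025, 0, 0, 0, 0, 0], [-0.13, -0.025, 0, 0, 0, 0, 0]]]'

```text
time_s: 14.1
position: [0.5839, 0.2468, 0.2448]
tool_rot: [-166.3, 89.7, 7.8]
ft_force: [0.0, 0.4, 0.0]
grip_width: -0.0
```

play_rows --steps '[[[0, 0, 0.01, 0, 0, 0, 0], [0, 0, 0.035, 0, 0, 0, 0], [0, 0, 0.065, 0, 0, 0, 0], [0, 0, 0.095, 0, 0, 0, 0], [0, 0, 0.12, 0, 0, 0, 0], [0, 0, 0.135, 0, 0, 0, 0], [0, 0, 0.14, 0, 0, 0, 0], [0, 0, 0.14, 0, 0, 0, 0]]]'

```text
time_s: 14.9
position: [0.4427, 0.2611, 0.2397]
tool_rot: [33.2, 89.9, -152.7]
ft_force: [-0.5, -0.3, -0.7]
grip_width: -0.0002
```

```bash
python3 - <<'E'
from h import *
from rig import *
s=sense();print(s["position"],inS(s["position"]),s["ft_force"])
c=capture("side");im=c["pixels"];np.savez("side9.npz",**c);cv2.imwrite("pics/s9.png",cv2.resize(im[120:280,100:340,::-1],None,fx=3.3,fy=3.3,interpolation=cv2.INTER_CUBIC))
c=capture("top");cv2.imwrite("pics/t9.png",c["pixels"][:,:,::-1])
E
```

```text
[0.44268668 0.26110166 0.23970789] [-0.1319  0.0648  0.2397] [-0.49423715 -0.34273002 -0.72721939]
```

View pics/s9.png

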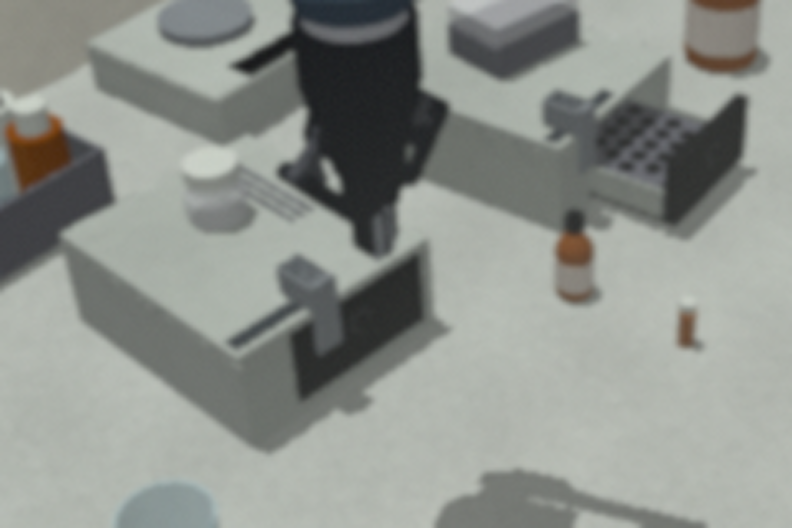

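View pics/t9.png

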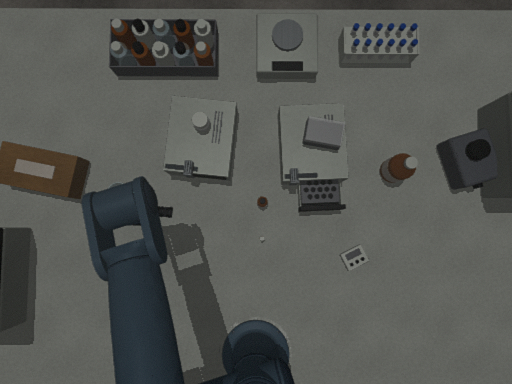

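The drawer looks flush, the bolt stands in front of it with its block at (188,167) in the top view, and the hand is clear. I'll measure the bolt's travel.

```bash
python3 - <<'E'
from h import *
from rig import *
a=np.load("top0.npz"); b=capture("top"); np.savez("top9.npz",**b)
for n,c in(("before",a),("after",b)):
    P=pts(c); m=(P[...,2]>.112)&(P[...,2]<.135); m[:155]=0;m[180:]=0;m[:,:160]=0;m[:,215:]=0
    print(n,m.sum(),inS(P[m].mean(0)), np.argwhere(m).mean(0))
g1=lambda u,v:(110+(u+.5)/5-.5,150+(v+.5)/5-.5); g2=lambda u,v:(100+(u+.5)/3.3-.5,120+(v+.5)/3.3-.5)
c=np.load("side0.npz"); d=np.load("side9.npz")
for p,q in(((300,297),(279,268)),((330,278),(299,255)),((392,318),(341,282))):
    print(inS(ray(c,g1(*p),.1245)),inS(ray(d,g2(*q),.1245)))
def z(c): return np.clip(cv2.resize(c["pixels"][140:200,155:245,::-1],None,fx=8,fy=4.5*1.77/1,interpolation=cv2.INTER_CUBIC)*1.5,0,255).astype('uint8')
cv2.imwrite("pics/cmp.png",cv2.resize(np.vstack([z(a),z(b)]),(450,600)))
# everything else unmoved: depth difference
D=abs(a["z_map"]-b["z_map"]); print(sense()["time_s"])
E
```

```text
before 132 [0.0107 0.0643 0.1239] [166.03030303 172.22727273]
after 132 [0.0114 0.0186 0.1238] [167.38636364 187.53787879]
[0.025  0.0788 0.1245] [0.0231 0.0338 0.1245]
[0.0257 0.0594 0.1245] [0.0241 0.0129 0.1245]
[-0.0217  0.059   0.1245] [-0.0255  0.0136  0.1245]
15.05
```

View pics/cmp.png

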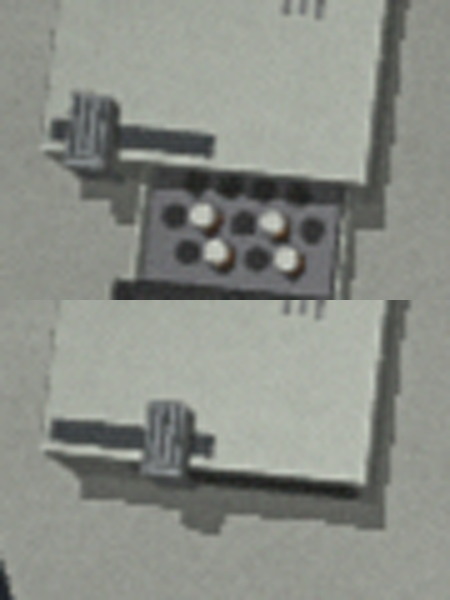

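Both views give a travel of only about 45.5 mm, which is close to the 45 mm limit. I'll compare it with store B's bolt and the roof edges to see whether the bolt started fully drawn back.

```bash
python3 - <<'E'
from h import *
for n in("top0.npz","top9.npz"):
  c=np.load(n);P=pts(c)
  for nm,u0,u1 in(("A",158,245),("B",272,352)):
    m=abs(P[...,2]-.095)<.006; m[:,:u0]=0;m[:,u1:]=0;m[:90]=0;m[190:]=0
    n_,l,s,_=cv2.connectedComponentsWithStats(m.astype('uint8')); Q=P[l==1+np.argmax(s[1:,4])]
    r=cv2.minAreaRect(Q[:,:2].astype('float32')); B=cv2.boxPoints(r)
    B=B[np.argsort(B[:,0])]; f=B[:2]; f=f[np.argsort(f[:,1])]
    y=(f[1]-f[0]);w=np.linalg.norm(y);y/=w; mid=f.mean(0)
    k=(P[...,2]>.112)&(P[...,2]<.135); k[:150]=0;k[188:]=0;k[:,:u0]=0;k[:,(215 if nm=="A" else 304):]=0
    q=P[k][:,:2]; yy=(q-mid)@y; print(n,nm,"w",w.round(4),"yaw",np.degrees(np.arctan2(-y[0],y[1])).round(2),"n",k.sum(),"bolt y",yy.mean().round(4),yy.min().round(4),yy.max().round(4))
E
```

```text
top0.npz A w 0.2006 yaw -5.89 n 132 bolt y 0.0643 0.053 0.0782
top0.npz B w 0.2009 yaw 2.57 n 125 bolt y 0.0688 0.0563 0.0802
top9.npz A w 0.2013 yaw -5.73 n 132 bolt y 0.0184 0.0069 0.0314
top9.npz B w 0.2006 yaw 2.38 n 124 bolt y 0.0681 0.0551 0.08
```

With B's drawn-back bolt reading 68.5 mm, A's bolt started about 4 mm in. It now reads 18.4 mm, against about 18.5 mm expected fully across, so it is at its end stop. The hand is clear, so I'm handing in.

```bash
python3 - <<'E'
from h import *
from rig import *
c=np.load("side9.npz");P=pts(c)
g2=lambda u,v:(100+(u+.5)/3.3-.5,120+(v+.5)/3.3-.5)
for q in((380,310),(405,280),(315,375),(270,400)):
    u,v=g2(*q); print(inS(P[int(round(v)),int(round(u))]))
s=sense();print(s["time_s"],s["dq"].round(2),s["ft_force"].round(1)); print(close_job())
E
```

```text
[-0.0054 -0.0387  0.0514]
[-0.0057 -0.066   0.0697]
[-0.0028  0.0327  0.0297]
[-0.0046  0.0804  0.0358]
15.05 [-0.17  0.18 -0.35  0.12  0.15  0.14] [0.7 0.2 0.3]
the job is handed in; nothing more can be done
None
```

I pushed the left store's drawer (the one with vials) shut with the closed fingertips. Then I slid that store's bolt right to its end stop, pulled the hand clear and handed the job in at about 15 s. The interface gave no verdict.

**Drawer:** the end stop showed as a force of about 14 N. Panel and housing front read within about 3 mm of each other in depth, roughly the measurement noise, so it looks flush.

**Bolt:** it stopped firmly at 23 N. It travelled only about 45.5 mm, not 50. Compared with the other store's drawn-back bolt, it seems to have started about 4 mm in. Its final position agrees with fully across to within about 1–2 mm. The top and side views disagreed by about 4–5 mm on absolute sideways position, though not on travel.

**Everything else:** the other store's drawer and bolt, and the things standing by, show no visible movement in the last pictures. The vials were upright in the last view of them partway through the push. They can't be seen with the drawer shut, so I couldn't check them after that.

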